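# Open the squeeze-tab spice canister

### The job

Open the yellow spice canister: squeeze the two side tabs of its cap together and, keeping them squeezed, turn the cap anticlockwise until you feel it come up against its stop, without forcing it. Then lift the cap straight off and set it down gently, right way up, on the flat of the steel plate, leaving the other things on the shelf where they are.

Things in the scene. Friction and masses are not known exactly. Their poses are not given: they have to be found in the camera images.
- canister: Yellow plastic spice canister, body 80 x 80 mm, shoulder 91 mm above the shelf, clamped in a low steel holder (110 x 88 mm) screwed to the shelf: it cannot move. Origin: centre of its underside, on the shelf; z up, also the axis of the cap. To open, the cap is turned anticlockwise seen from above. Contact forces of cap on canister adding up to over 75 N (16 N at rest) are forcing.
- collar_top (a point): Centre of the round locking collar that stands on the canister's shoulder round the cap's lower edge; this point is at the level of its top, 103 mm above the shelf. Collar 70 mm outside, 62 mm inside, 12 mm high, with a notch at the canister's +y and -y in which the catches of the cap's tabs sit when locked. Fingers must stay above it.
- mouth_rim (a point): Centre of the canister's mouth, under the cap, 26 mm above the shoulder. Hidden bayonet flanges hold the cap; a rubber seal pushes it up with about 8 N, so turning takes 0.1 to 0.3 N m all the way. How far the cap turns, 28 to 75 degrees, differs between canisters and cannot be seen; the turn ends at a solid stop, felt as a steep rise. Only within 4 degrees of the stop does the cap lift off.
- cap_mid (a point): White cap, 56 mm diameter, 41 mm high, 60 to 90 g; its centre (20.5 mm above its lower edge; 116.5 mm above the shelf when on), z up. Ribbed flat side tabs stand out at its +y and -y, 18 mm wide, from 12.5 mm below to 16.5 mm above this point, 66 mm over both free, 58 mm squeezed. At the start locked, axes as the canister's; about 1.5 mm sideways play on the mouth.
- cap: The same cap; origin at the centre of its lower edge, axes as above.
- tab_a (a joint): How far the tab at the cap's +y is pressed in, m: 0 free, 0.004 fully in; its catch is out of the notch from about 0.003. Spring: 6 N free to 10 N fully in.
- tab_b (a joint): The same for the tab at the cap's -y.
- plate_in (a point): Round stainless steel plate lying loose on the shelf, 160 mm across, 10 mm high, with a flat floor 144 mm across. This point is the centre of its floor, 3 mm above the shelf; z up.
- plate: The same plate; origin at the centre of its underside.
- katori_mid (a point): Empty steel katori (small bowl), 90 mm across, 38 mm high; its centre. Bystander.
- whistle_mid (a point): Aluminium whistle weight, 30 mm across, 42 mm high, standing; its centre. Bystander.
- cooker_lid_mid (a point): Stainless steel cooker lid, 190 mm across with a black handle along its +x to 190 mm from the centre, 48 mm high at the vent pipe; centre of the lid, 10 mm up. Bystander.
- gasket_big_mid (a point): Larger rubber gasket ring lying flat, 188 mm outside, 7 mm high; its centre. Bystander.
- gasket_small_mid (a point): Smaller rubber gasket ring, 156 mm outside, 7 mm high, lying inside the larger; its centre. Bystander.
There are look-alikes about, which are no part of the job. Of the things like the cap, leave any that is green or purple; of the rest the larger one is meant.

How it is judged:
By the outcome, as a careful person would: the job done as asked, in the order asked, and still so for the second after the job is handed in, with the robot touching nothing.
It also fails if it takes over 69 s, if anything falls off the work surface, if the arm or the gripper's body presses on something with over 40 N, if the wrist force passes 120 N, or if a joint passes its speed limit or range.

### The arm

A 6-joint arm with a two-finger parallel gripper is mounted at the origin on the work surface. World frame = base frame: x ahead of the robot, y to its left, z up, the work surface at z = 0. Lengths are in m, angles in rad, forces in N, time in s.
With the tool pointing down it reaches from about 0.3 to 1 m from the base axis. Payload 5.1 kg.
Tool frame: the origin (TCP) lies midway between the tips of the shut fingers; the grasp point (between the pads) lies 19 mm behind it; y points along the fingers, z is the direction in which the jaws open and shut, and the axes are right-handed (so a half turn about y gives the same grasp; the last joint's range is limited). The gripper opens to 95 mm and grips with 3 to 60 N. Pads are 20 mm wide; open, the fingers measure 119 mm over their backs; the gripper's body (75 mm by 180 mm) begins 59 mm behind the grasp point.
Start: joints at [1.176, 0.124, 1.65, -0, 1.367, -0.083], TCP at [0.199, 0.619, 0.215] pointing down, gripper open.
Joint ranges: [-2.61, 2.61], [-1.02, 2.33], [0.03, 2.71], [-1.35, 4.49], [0.32, 2.68], [-2.91, 2.91]. Speed limits (rad/s): [2.57, 2.57, 3.14, 3.14, 3.14, 3.14].

### API

Orientations are given as [roll, pitch, yaw] about the fixed x, y, z axes, in that order (R = Rz(yaw) Ry(pitch) Rx(roll)).
In Python, from bench import arm gives the robot as it stands. The module is installed in compiled form; this text tells all that it offers. Calls block until the motion is done:
- arm.movep(position, orientation): joint-space move of the TCP to a pose.
- arm.servo_line(position, orientation=None, rate=0.15, max_force=None): straight line of the TCP; orientation=None keeps the orientation; rate is the mean speed in m/s. With max_force (N) it stops when the force on the tool has changed by that much, and returns True; else False.
- arm.move_joints(angles): joint-space move.
- arm.command_gripper(opening): finger opening in m; the grip force is fixed at half the most; returns when the fingers have stopped.
- arm.wait(seconds).
- arm.inverse_kinematics(position, orientation): joint angles nearest the present ones, or None.
- arm.sense(): the state.
- arm.capture(name): name is "scene" or "top" or "wrist"; returns the picture (480x640x3 uint8, red, green, blue); there is no depth.
- arm.camera_params(name): a dict with "fx", "fy", "cx", "cy" (pixels), "R" (3x3) and "t" (3): a world point X has camera coordinates R X + t. Camera axes: x right, y down, z forward; pixel columns grow to the right and rows downward; lengths in m; the calibration is good to about 2 mm. A picture is of the moment at which its call begins: read the wrist's pose just before it. camera_params takes no time and is no camera call; for the wrist camera it gives the pose at the moment of the call.
A pose or a line that the arm cannot do raises arm.Unreachable and nothing moves.
- arm.close_job(): hands the job in, once; it reports no verdict.
Trained networks look in the newest picture that a camera, given by its name, has taken for a name from the list of things; names that differ only in an ending like _2 or _b are one class to them, and where a whole thing is asked for, a point or a joint stands for the part that bears it (a point fixed in the world has none). Each returns a list of dicts, best first, with "score" (0 to 1); they miss things now and then, are a little off and sometimes report something else, mostly with a low value. They report only what shows in the picture. A call takes as long as a camera call. They do not tell look-alikes from the thing itself.
- arm.trace(camera, label): "pixels" (480x640 bool, what is visible of it) and "pixel" ([column, row] in pixels, amid what is visible of it).
- arm.landmark_of(camera, label): "pixel" ([column, row] in pixels: a listed point, or the origin of a listed thing).
The state is a dict: "time": time; "qpos": joint angles; "joint_velocities": joint speeds; "effort": joint torques, N m; "position": TCP position; "ee_rot": TCP orientation; "wrist_force": force on the tool from outside, world axes, zero at the start; "wrist_torque": the same for the moment, N m; "width": finger opening in m.
Only numpy, scipy, OpenCV 4.12 (cv2) and the standard library are available. Lean on these libraries where they do the work, as an engineer would, in place of code of your own. Each camera call takes 0.05 s, during which the arm holds its last target.

## Working session

There is one attempt and no reset: what is moved stays moved. The work goes in short steps, each a Python script; the robot and the scene stay as the last script left them, time stands still between calls to the robot, and variables do not carry over. Pictures are saved under pics/ and viewed, and the job is handed in when it is done.

```bash
mkdir -p pics; ls
python3 - <<'E'
from bench import arm
import cv2,numpy as np
s=arm.sense();print(s)
for n in("scene","top","wrist"):
    im=arm.capture(n);cv2.imwrite(f"pics/{n}0.png",im[:,:,::-1])
    p=arm.camera_params(n);print(n,p)
    for l in("canister","cap","plate_in","cap_mid","collar_top"):
        if n=="wrist" and l!="cap":continue
        print(l,[(np.round(d["pixel"]).tolist(),round(d["score"],2)) for d in arm.landmark_of(n,l)])
print(arm.sense()["time"])
E
```

```text
pics
{'time': 0.0, 'qpos': array([ 1.17637045e+00,  1.24493913e-01,  1.65167695e+00,  2.50629779e-05,
        1.36749948e+00, -8.25913978e-02]), 'joint_velocities': array([-0.0007795 , -0.00173377,  0.00109688,  0.00024439,  0.00175651,
        0.00098531]), 'effort': array([-2.69426209e-04, -4.17599452e+01, -3.59938610e+01,  7.73992552e-02,
        4.90879279e-02, -1.57839122e-04]), 'position': array([0.19918972, 0.61804849, 0.21339256]), 'ee_rot': array([-1.57286491e+00,  1.95856612e-04, -3.11839770e-01]), 'wrist_force': array([-1.0959564 ,  0.01485648, -0.03981883]), 'wrist_torque': array([ 0.02419939, -0.01198279, -0.00318604]), 'width': 0.09553544826737191}
scene {'fx': 468.6758128034577, 'fy': 468.6758128034577, 'cx': 316.91085256924265, 'cy': 238.46840002454223, 'R': array([[-0.66323238,  0.74833773,  0.01065127],
       [ 0.5517962 ,  0.49855836, -0.66855106],
       [-0.50561226, -0.43752738, -0.74358996]]), 't': array([ 0.35601661, -0.24091693,  1.20956194])}
canister [([415.0, 294.0], 0.94)]
cap [([463.0, 345.0], 0.98), ([422.0, 263.0], 0.87), ([369.0, 254.0], 0.66), ([356
[... 531 characters left out ...]
55])}
canister [([229.0, 310.0], 0.6)]
cap [([167.0, 296.0], 0.97), ([252.0, 251.0], 0.76), ([222.0, 314.0], 0.69), ([294.0, 323.0], 0.58)]
plate_in [([409.0, 269.0], 0.82)]
cap_mid [([221.0, 311.0], 0.78), ([404.0, 272.0], 0.71), ([162.0, 297.0], 0.63), ([250.0, 247.0], 0.56)]
collar_top [([223.0, 310.0], 0.78), ([221.0, 308.0], 0.49)]
wrist {'fx': 408.77864128870834, 'fy': 408.77864128870834, 'cx': 315.61817855885323, 'cy': 241.94752790358706, 'R': array([[ 3.06536508e-01,  9.51858889e-01,  1.53782313e-04],
       [ 9.20728004e-01, -2.96552095e-01,  2.53607566e-01],
       [ 2.41444220e-01, -7.75983860e-02, -9.67307179e-01]]), 't': array([-0.65028577, -0.02863558,  0.38993771])}
cap []
0.7
```

View pics/scene0.png

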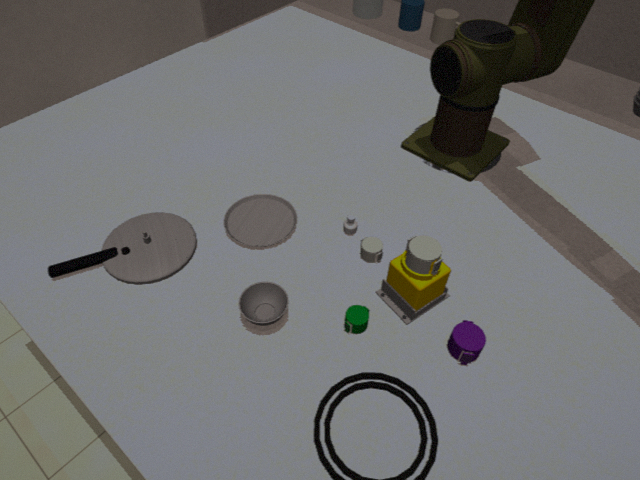

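View pics/top0.png

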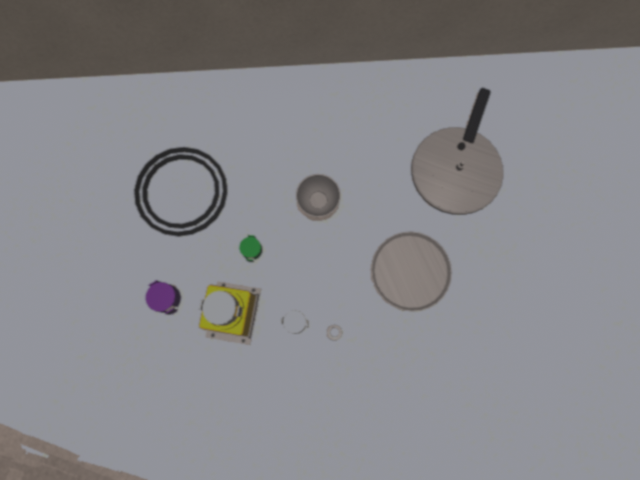

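Both pictures show these things that look like the cap:
- White cap on the yellow canister: scene (423,253), top (221,308).
- Smaller white cap: scene (372,249), top (294,322).
- Green cap: scene (357,319), top (250,248).
- Purple cap: scene (467,341), top (162,297).

I choose the larger white one on the canister. Next is triangulation and a close crop.

```bash
cat > h.py <<'E'
from bench import arm
import cv2,numpy as np
def ray(p,px):
    R,t=p["R"],p["t"]; d=R.T@np.array([(px[0]-p["cx"])/p["fx"],(px[1]-p["cy"])/p["fy"],1]); return -R.T@t,d
def onz(p,px,z):
    c,d=ray(p,px); return c+d*(z-c[2])/d[2]
def proj(p,X):
    q=p["R"]@np.asarray(X)+p["t"]; return np.array([p["fx"]*q[0]/q[2]+p["cx"],p["fy"]*q[1]/q[2]+p["cy"]])
E
python3 - <<'E'
from h import *
S=arm.camera_params("scene");T=arm.camera_params("top")
for l,ps,pt,z in(("collar",(425,258),(223,310),.103),("capmid",(422,253),(221,309),.1165),("plate",(263,225),(409,269),.003),("smallcap",(372,249),(294,322),.02),("green",(357,319),(250,248),.02),("whistle",(350,226),(334,332),.02),("purple",(467,341),(162,297),.02),("katori",(264,303),(318,198),.019)):
    print(l,onz(S,ps,z).round(3),onz(T,pt,z).round(3))
s=cv2.imread("pics/scene0.png")[225:330,340:480];t=cv2.imread("pics/top0.png")[270:355,180:293]
cv2.imwrite("pics/c0.png",np.hstack([cv2.resize(s,(420,315),interpolation=2),cv2.resize(t,(375,315),interpolation=2)]))
E
```

```text
collar [0.459 0.182 0.103] [0.463 0.179 0.103]
capmid [0.464 0.177 0.117] [0.464 0.18  0.117]
plate [ 0.532 -0.159  0.003] [ 0.529 -0.17   0.003]
smallcap [0.442 0.064 0.02 ] [0.439 0.062 0.02 ]
green [0.591 0.143 0.02 ] [0.587 0.141 0.02 ]
whistle [ 0.422 -0.009  0.02 ] [ 0.415 -0.013  0.02 ]
purple [0.499 0.311 0.02 ] [0.501 0.312 0.02 ]
katori [ 0.677 -0.005  0.019] [0.681 0.002 0.019]
```

View pics/c0.png

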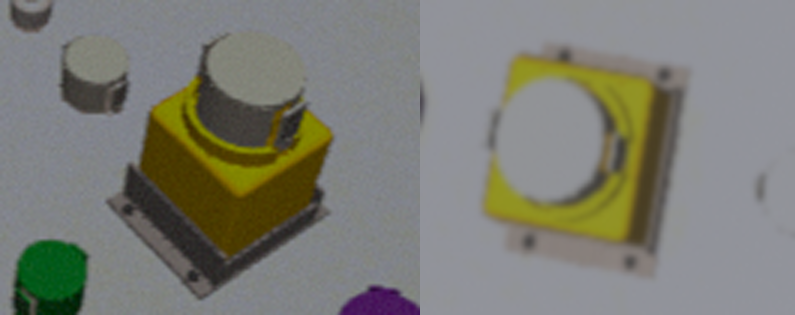

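The crop confirms it: the large white cap sits on the canister, with its tabs at about (493,130) and (615,155) in the right half, roughly along world y. Next I look from above with the wrist camera.

Run:
```python
from h import *
p=arm.camera_params("wrist");s=arm.sense()
print("cam-tcp",(-p["R"].T@p["t"]-s["position"]), "view on z=.12",onz(p,(320,240),.12)-s["position"])
yaw=-0.26
c=np.array([.463,.179])
# cam offset in tool frame
from scipy.spatial.transform import Rotation as Ro
off=Ro.from_euler("xyz",s["ee_rot"]).inv().apply(-p["R"].T@p["t"]-s["position"]);print("tool off",off)
for y in(yaw,yaw+np.pi):
    o=Ro.from_euler("xyz",[-np.pi/2,0,y])
    co=o.apply(off); 
    for dz in(0,np.radians(80)):
        q=arm.inverse_kinematics([*c,.107],[-np.pi/2,0,y+dz]); print(y,dz,q)
R0=Ro.from_euler("xyz",[-np.pi/2,0,yaw]).as_matrix()@Ro.from_euler("xyz",s["ee_rot"]).as_matrix().T
d=R0@(onz(p,(320,240),.12)-s["position"])
s0=arm.sense()["time"]
tgt=[c[0]-d[0]*1.3,c[1]-d[1]*1.3,.28]
print(tgt)
arm.movep(tgt,[-np.pi/2,0,yaw])
im=arm.capture("wrist");cv2.imwrite("pics/w1.png",im[:,:,::-1]);np.save("w1.npy",arm.camera_params("wrist"),allow_pickle=True)
p=arm.camera_params("wrist");print(arm.sense()["time"])
for l in("cap","cap_mid","collar_top","tab_a","mouth_rim"):
    print(l,[(np.round(d["pixel"],1).tolist(),round(d["score"],2)) for d in arm.landmark_of("wrist",l)])
print(proj(p,[*c,.137]),arm.sense()["time"],arm.sense()["wrist_force"],arm.sense()["qpos"])
```

```text
cam-tcp [-0.06785601  0.02208641  0.16984794] view on z=.12 [-0.00220447  0.00406413 -0.09470665]
tool off [-0.07135691 -0.16984908  0.00022679]
-0.26 0 [ 0.26072042 -0.12678265  2.08847456  0.          1.17990075 -1.0500759 ]
-0.26 1.3962634015954636 [ 2.60720422e-01 -1.26782651e-01  2.08847456e+00 -4.44089210e-16
  1.17990075e+00 -2.44633931e+00]
2.8815926535897933 0 [ 2.60720422e-01 -1.26782651e-01  2.08847456e+00 -4.44089210e-16
  1.17990075e+00  2.09151675e+00]
2.8815926535897933 1.3962634015954636 [ 2.60720422e-01 -1.26782651e-01  2.08847456e+00 -4.44089210e-16
  1.17990075e+00  6.95253347e-01]
[np.float64(0.4661406283931411), np.float64(0.17388424485789686), 0.28]
2.6417
cap [([322.4, 217.1], 0.93), ([211.6, 205.8], 0.78), ([446.1, 201.7], 0.71), ([311.6, 310.5], 0.65)]
cap_mid [([209.4, 208.4], 0.93), ([314.9, 314.6], 0.79), ([322.4, 222.5], 0.68), ([448.2, 204.0], 0.66)]
collar_top []Traceback (most recent call last):
  File "<stdin>", line 23, in <module>
ValueError: it knows: canister, cap, cap_mid, collar_top, cooker_lid_mid, gasket_big_mid, gasket_small_mid, katori_mid, mouth_rim, plate, plate_in, whistle_mid
```

View pics/w1.png

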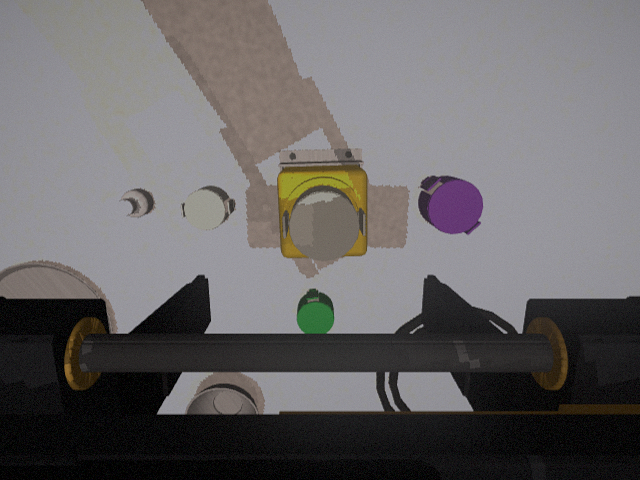

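The wrist picture shows the canister, with the cap top at about (324,225) and the tabs at (287,220) and (361,220). The small white cap is at (208,208), green at (316,312) and purple at (450,205). I'll measure centre and yaw from a crop.

Run:
```python
from h import *
im=cv2.imread("pics/w1.png");p=np.load("w1.npy",allow_pickle=True).item()
cv2.imwrite("pics/w1c.png",cv2.resize(im[140:270,260:385],(750,780)[:2],interpolation=2)[:600])
hsv=cv2.cvtColor(im,cv2.COLOR_BGR2HSV)
roi=np.zeros(im.shape[:2],np.uint8);roi[150:275,265:385]=1
yl=((hsv[...,0]>18)&(hsv[...,0]<38)&(hsv[...,1]>150)&(roi>0)).astype(np.uint8)
pts=np.argwhere(yl)[:,::-1].astype(np.float32)
print(cv2.minAreaRect(pts))
# front/side edges at shoulder: rows, left & right extents
L=[];Rr=[]
for r in range(195,248,2):
    x=np.where(yl[r])[0]
    if len(x): L.append((x[0],r));Rr.append((x[-1]+1,r))
for E in(L,Rr):
    W=np.array([onz(p,e,.091)[:2] for e in E]);f=cv2.fitLine(W.astype(np.float32),cv2.DIST_HUBER,0,.01,.01).ravel();print("edge",f, np.arctan2(f[1],f[0]))
ts=arm.trace("wrist","cap")
for t in ts:
    m=t["pixels"].astype(np.uint8);ys,xs=np.where(m);print(t["score"],t["pixel"],m.sum(),xs.min(),xs.max(),ys.min(),ys.max())
    if abs(t["pixel"][0]-323)<15 and abs(t["pixel"][1]-225)<25: np.save("capmask.npy",m)
print([ (proj(p,[.463,.179,z])) for z in(.137,.1165,.096)])
print(arm.sense()["time"])
```

```text
((322.780029296875, 211.02117919921875), (90.0492935180664, 88.52053833007812), 88.31531524658203)
edge [ 0.97457075 -0.22407992  0.46120122  0.14338249] -0.22599886
edge [ 0.97440845 -0.22478467  0.4861036   0.21731046] -0.22672206
0.92 [314.7, 313.6] 1348 297 333 288 332
0.75 [207.5, 208.6] 1676 181 235 185 229
0.67 [452.9, 205.4] 2874 419 482 176 232
0.63 [322.3, 221.7] 4451 282 365 185 260
[array([319.73989416, 223.91988831]), array([319.49599386, 218.72029949]), array([319.27902384, 214.09482395])]
2.8417
```

View pics/w1c.png

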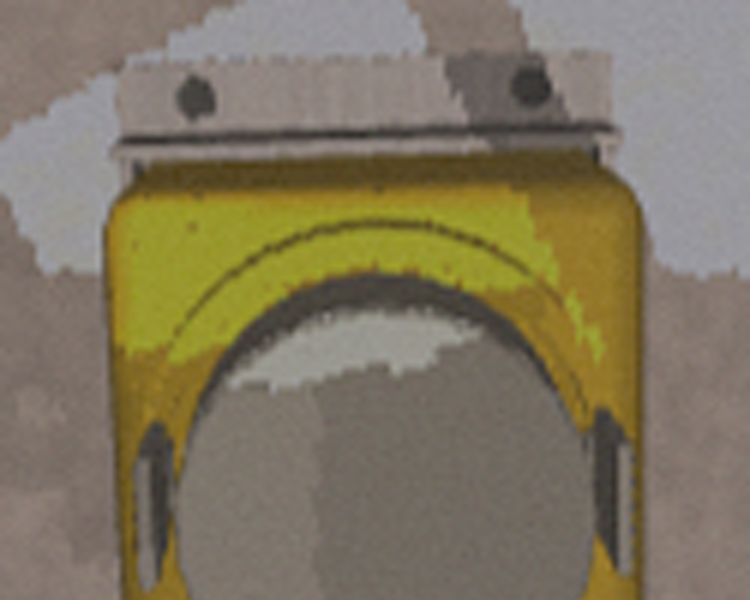

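Run:
```python
from h import *
p=np.load("w1.npy",allow_pickle=True).item()
y=-.2263;ex=np.array([np.cos(y),np.sin(y)]);ey=np.array([-np.sin(y),np.cos(y)])
im=cv2.imread("pics/w1.png")
print("lateral from edges",(np.array([.46120122,.14338249])+[.4861036,.21731046])@ey/2)
a=onz(p,(324.2,226.1),.137)[:2];print("cap top",a,a@ex,a@ey)
for z in(.133,.104): 
  t=onz(p,(324.2,220),z)[:2];print("tabs",t,t@ex,t@ey)
T=arm.camera_params("top");S=arm.camera_params("scene")
c=np.load("capmask.npy")
m=cv2.erode(c,np.ones((3,3)));
for q in((.463,.179),a):print(q@ex if hasattr(q,'shape') else np.array(q)@ex,np.array(q)@ey)
# reproject model for check
ov=cv2.resize(im[140:270,260:385],(750,780),interpolation=2)
for z,r,col in((.137,.028,(0,0,255)),(.103,.035,(255,0,0))):
    th=np.linspace(0,2*np.pi,60)
    P=np.array([proj(p,[a[0]+r*np.cos(k),a[1]+r*np.sin(k),z]) for k in th]);P=(P-[260,140])*6
    cv2.polylines(ov,[P.astype(np.int32)],True,col,1)
for sx in(-1,1):
  for z in(.104,.133):
    q=[proj(p,[*(a+ex*d+ey*.033*sx),z]) for d in(-.009,.009)]
    cv2.polylines(ov,[((np.array(q)-[260,140])*6).astype(np.int32)],False,(0,255,0),1)
cv2.imwrite("pics/ov.png",cv2.resize(ov,(570,593)))
```

```text
lateral from edges 0.28202322944129415
cap top [0.46557994 0.18193381] 0.41288805262584755 0.2817588432621912
tabs [0.46168297 0.18302669] 0.4088452322317356 0.2819494845256167
tabs [0.46759578 0.18210865] 0.41481326746043284 0.28238152375284914
0.4110321629174017 0.2783209676748099
0.41288805262584755 0.2817588432621912
```

View pics/ov.png

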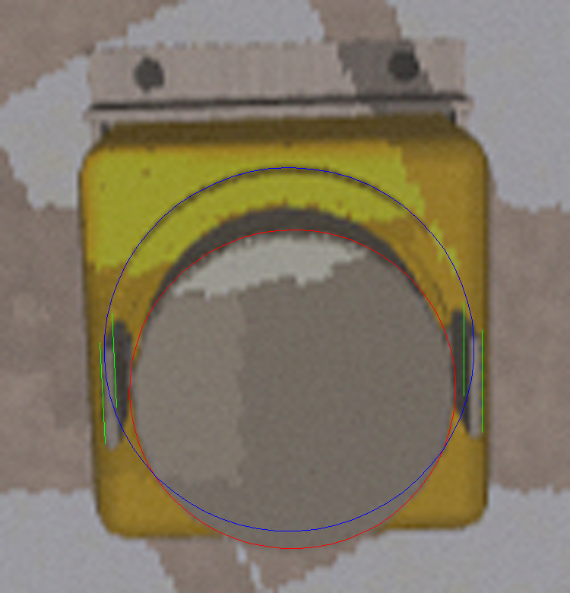

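The overlay matches the picture: cap centre is about (0.465, 0.181) and yaw -0.226. Next I descend open to 4–5 mm above the collar, then close in steps while watching the side force.

Run:
```python
from h import *
y=-.2263;ex=np.array([np.cos(y),np.sin(y)]);ey=np.array([-np.sin(y),np.cos(y)])
c=.4127*ex+.2817*ey; o=[-np.pi/2,0,y]
arm.servo_line([*c,.20],o,rate=.15)
s=arm.sense();print(s["position"]-[*c,.2],s["ee_rot"],s["wrist_force"])
print(arm.servo_line([*c,.109],o,rate=.06,max_force=6))
arm.wait(.2);s=arm.sense();print(s["position"]-[*c,.109],s["wrist_force"],s["time"]);f0=s["wrist_force"]
for w in(.07,.067,.065,.063):
    arm.command_gripper(w);s=arm.sense();f=s["wrist_force"]-f0
    print(w,s["width"],"ex,ey,z",f[:2]@ex,f[:2]@ey,f[2],s["wrist_torque"].round(3),s["time"])
    if abs(f[:2]@ey)>5: break
im=arm.capture("scene");cv2.imwrite("pics/s2.png",cv2.resize(im[180:320,330:500,::-1],(680,560)))
```

```text
[0.00043404 0.00012102 0.00075145] [-1.57034831e+00 -9.24153325e-04 -2.26321174e-01] [ 0.00298897 -0.4160516  -0.04402487]
False
[1.48826169e-04 5.53668973e-05 2.54342109e-04] [-0.72138247  0.06120633  0.89083347] 5.3917
0.07 0.07000557931046264 ex,ey,z 0.40782949209963676 0.10844310366357222 -1.1971209951719022 [ 0.053 -0.016 -0.007] 6.05
0.067 0.0674548464042827 ex,ey,z 0.2828032078283394 -0.8109848231011646 -0.5618438350817807 [-0.094  0.019 -0.014] 6.375
0.065 0.06525006573658364 ex,ey,z -0.2320623780732876 -0.9478718845054273 0.369519452806773 [-0.347  0.087 -0.001] 6.6583
0.063 0.0628522444242054 ex,ey,z 0.49994746634044696 -1.2216127077599843 0.13278209043921552 [-0.254  0.067 -0.047] 6.9417
```

View pics/s2.png

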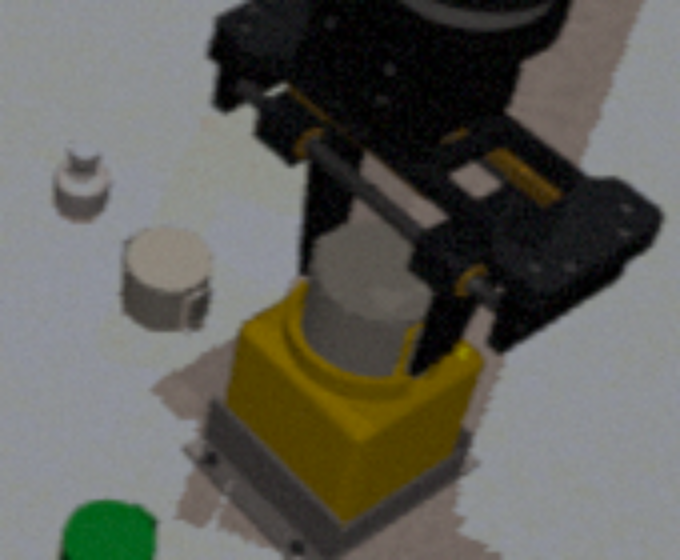

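The fingers are on both tabs, above the collar, and the side force is only about 1 N. Now a full squeeze, then turning in small steps against torque.

Run:
```python
from h import *
y=-.2263;ex=np.array([np.cos(y),np.sin(y)]);ey=np.array([-np.sin(y),np.cos(y)])
f0=np.array([-.72,.06,.89])
for w in(.060,.05):
    arm.command_gripper(w);s=arm.sense();f=s["wrist_force"]-f0
    print(w,s["width"],"ex,ey,z",f[:2]@ex,f[:2]@ey,f[2],s["wrist_torque"].round(3),s["time"])
s=arm.sense();p0=s["position"];print(p0)
c=.4127*ex+.2817*ey; pos=[*c,.109]
t0=s["wrist_torque"][2]
for d in range(2,13,2):
    arm.servo_line(pos,[-np.pi/2,0,y+np.radians(d)],rate=.15)
    s=arm.sense();print(d,np.degrees(s["ee_rot"][2]-y).round(2),"tz",(s["wrist_torque"][2]-t0).round(3),s["wrist_force"].round(1),s["width"].round(4),s["time"])
    if abs(s["wrist_torque"][2]-t0)>.5:break
```

```text
0.06 0.060243762515214 ex,ey,z 0.18695594478269312 -0.7832568827829233 0.1944266992567637 [-0.208  0.104 -0.03 ] 7.3083
0.05 0.057300459399503074 ex,ey,z -0.5128536629038792 -3.704733444482453 3.0060247960854243 [-0.667  0.319  0.054] 7.5417
[0.4653516  0.18154367 0.10922651]Traceback (most recent call last):
  File "<stdin>", line 12, in <module>
AttributeError: 'float' object has no attribute 'round'
```

```bash
cat > turn.py <<'E'
from h import *
y=-.2263;ex=np.array([np.cos(y),np.sin(y)]);ey=np.array([-np.sin(y),np.cos(y)])
c=.4127*ex+.2817*ey; pos=[*c,.109]
def st(d):
    s=arm.sense();print(d,round(float(np.degrees(s["ee_rot"][2]-y)),2),"tau",s["wrist_torque"].round(3),"F",s["wrist_force"].round(1),round(float(s["width"]),4),round(float(s["time"]),2),flush=True);return s
def go(d):arm.servo_line(pos,[-np.pi/2,0,y+np.radians(d)],rate=.15)
E
python3 - <<'E'
from turn import *
s=st(2)
for d in range(4,17,2):
    go(d);s=st(d)
    if abs(s["wrist_torque"][2])>.5:break
E
```

```text
2 1.97 tau [-0.657  0.569  0.042] F [-3.2 -3.8  4.7] 0.0571 7.79
4 3.98 tau [-0.44   0.719  0.053] F [-3.8 -3.   5.7] 0.0573 8.04
6 5.98 tau [-0.406  0.844  0.02 ] F [-4.8 -1.3  5.3] 0.0571 8.29
8 7.98 tau [-0.356  0.873  0.01 ] F [-5.1 -0.8  5.8] 0.0571 8.54
10 9.98 tau [-0.377  0.874  0.059] F [-4.1 -1.2  6.3] 0.0574 8.79
12 11.98 tau [-0.359  0.846  0.039] F [-4.3 -1.7  5.4] 0.0572 9.04
14 13.98 tau [-0.336  0.882 -0.06 ] F [-4.3 -1.   4.3] 0.0572 9.29
16 15.98 tau [-0.349  0.919  0.042] F [-5.3 -1.5  5.7] 0.0573 9.54
```

Torque is lower than expected, so I check that the cap is turning.

Run:
```python
from turn import *
s=st(16);print(s["effort"])
im=arm.capture("scene")[205:305,360:490,::-1];t=arm.capture("wrist")[:,:,::-1]
cv2.imwrite("pics/s3.png",np.vstack([cv2.resize(im,(520,400),interpolation=2)]))
cv2.imwrite("pics/w3.png",t)
```

```text
16 15.98 tau [-0.349  0.919  0.042] F [-5.3 -1.5  5.7] 0.0573 9.54
[-1.09808659e-01 -2.55431288e+01 -3.31678069e+01  1.38177630e-01
 -1.39749639e+00 -4.78173737e-03]
```

View pics/s3.png

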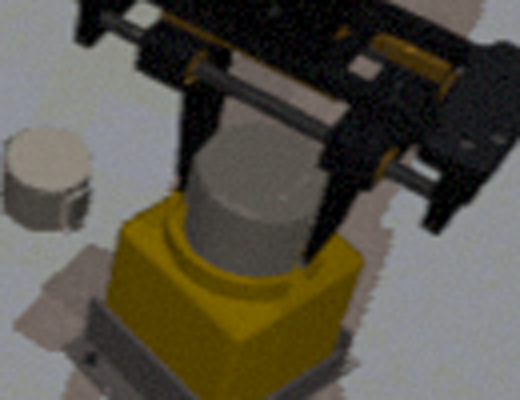

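View pics/w3.png

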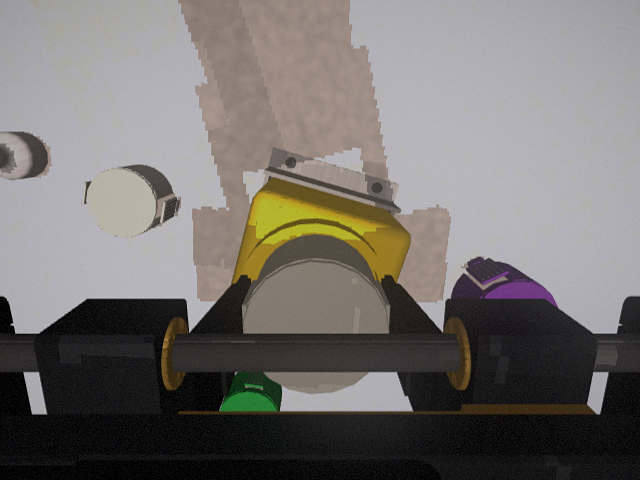

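The scene picture shows the fingers on the tabs above the collar. In the wrist view, the gripper has turned about 16° relative to the canister. The width is unchanged at 57.2 mm, so the fingers are still on the tabs. I continue carefully.

Run:
```python
from turn import *
d=16.
while d<46:
    d+=2 if d<26 else 1
    go(d);s=st(d)
    if abs(s["wrist_torque"][2])>.2 or np.linalg.norm(s["wrist_force"])>14:break
```

```text
18.0 17.98 tau [-0.388  0.945 -0.037] F [-4.7 -1.5  6.8] 0.0573 9.89
20.0 19.98 tau [-0.417  0.985 -0.013] F [-5.9 -2.4  5.9] 0.0573 10.14
22.0 21.98 tau [-0.391  0.98   0.039] F [-5.4 -1.8  7. ] 0.0569 10.39
24.0 23.98 tau [-0.476  0.935  0.017] F [-5.8 -1.8  6.3] 0.057 10.64
26.0 25.99 tau [-0.459  0.906  0.021] F [-5.2 -2.6  7.1] 0.0575 10.89
27.0 26.97 tau [-0.465  0.956 -0.019] F [-5.6 -2.6  6.8] 0.0569 11.14
28.0 27.97 tau [-0.494  0.881 -0.086] F [-4.8 -2.2  6.3] 0.0574 11.39
29.0 28.96 tau [-0.434  0.917 -0.144] F [-5.9 -3.4  5.7] 0.0573 11.64
30.0 29.97 tau [-0.443  0.914 -0.096] F [-5.3 -3.2  6.3] 0.057 11.89
31.0 30.96 tau [-0.445  0.912 -0.087] F [-4.7 -1.9  6.5] 0.057 12.14
32.0 31.95 tau [-0.584  0.905 -0.192] F [-5.1 -2.9  5.4] 0.0572 12.39
33.0 32.95 tau [-0.67   0.826 -0.161] F [-3.3 -3.7  6.6] 0.0574 12.64
34.0 33.96 tau [-0.903  0.697 -0.163] F [-3.  -3.8  5.7] 0.0572 12.89
35.0 34.96 tau [-1.026  0.553 -0.208] F [-2.9 -6.   5.6] 0.0573 13.14
```

Run:
```python
from turn import *
d=35.;last=-.208
while d<46:
    d+=1
    go(d);s=st(d);t=s["wrist_torque"][2]
    if t<-.4 or last-t>.15 or np.linalg.norm(s["wrist_force"])>14:break
    last=t
```

```text
36.0 35.93 tau [-1.204  0.44  -0.292] F [-2.3 -5.6  5. ] 0.057 13.39
37.0 36.87 tau [-1.192  0.547 -0.645] F [-2.5 -6.2  4.7] 0.0571 13.64
```

Steep rise at about 36–37° (torque 0.29 → 0.65 N m): that is the stop. I back off slightly to relieve it and then lift with a force guard.

Run:
```python
from turn import *
go(35.7);st(35.7)
o=[-np.pi/2,0,y+np.radians(35.7)]
for z in(.111,.114,.118,.125):
    r=arm.servo_line([*c,z],o,rate=.02,max_force=14);s=st(z);print(r,s["position"])
    if r:break
```

```text
35.7 35.65 tau [-1.177  0.514 -0.199] F [-2.3 -6.3  5.6] 0.0575 13.89
0.111 35.65 tau [-1.1    0.231 -0.227] F [-0.2 -5.5  1.8] 0.0575 14.14
False [0.46552158 0.18090943 0.11074547]
0.114 35.64 tau [-1.03  -0.126 -0.204] F [-0.6 -5.3 -0.2] 0.0572 14.44
False [0.46533848 0.18084169 0.11287249]
0.118 35.68 tau [-0.598  0.383  0.038] F [-2.4 -2.3  0.1] 0.057 14.79
False [0.46484286 0.18166324 0.11716074]
0.125 35.7 tau [-0.373  0.668 -0.014] F [-2.8 -2.  -0.2] 0.0568 15.29
False [0.46510117 0.18210261 0.12515555]
```

Run:
```python
from turn import *
o=[-np.pi/2,0,y+np.radians(35.7)]
arm.servo_line([*c,.24],o,rate=.12);s=st(0)
for n in("top","scene"):
    im=arm.capture(n)[:,:,::-1];cv2.imwrite(f"pics/{n}4.png",im)
    t=arm.trace(n,"plate");p=arm.camera_params(n)
    for q in t:
        print(n,q["score"],q["pixel"])
    m=t[0]["pixels"].astype(np.uint8);cs=max(cv2.findContours(m,0,1)[0],key=cv2.contourArea)
    e=cv2.fitEllipse(cs);W=np.array([onz(p,x[0],.01)[:2] for x in cs],np.float32)
    print(e,cv2.fitEllipse(W*1000),cv2.minEnclosingCircle(W*1000))
```

```text
0 35.7 tau [ 0.085  0.066 -0.013] F [ 0.7 -0.2 -1.3] 0.0574 16.4
top 0.82 [410.2, 272.6]
((411.5943298339844, 270.9546203613281), (77.46575927734375, 80.57372283935547), 132.28282165527344) ((525.2924194335938, -173.1610870361328), (155.33824157714844, 156.3687744140625), 92.5961685180664) ((525.2286376953125, -172.24261474609375), 79.63478088378906)
scene 0.78 [262.6, 220.2]
((259.7298278808594, 219.76138305664062), (51.05553436279297, 72.42301177978516), 86.02525329589844) ((527.0437622070312, -173.30340576171875), (153.03244018554688, 156.48780822753906), 9.111945152282715) ((527.2852172851562, -173.2606201171875), 79.3333740234375)
```

View pics/scene4.png

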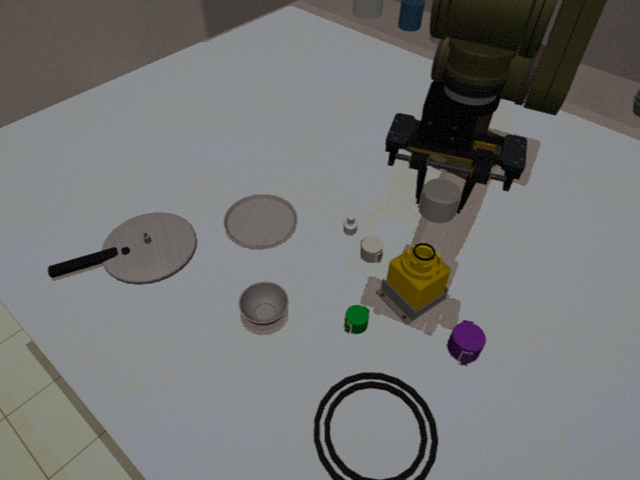

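The scene shows the cap held in the gripper at (440,200) and the canister mouth open at (425,252). Nothing else has moved. The plate centre is about (0.526,-0.173); I carry the cap there.

Run:
```python
from turn import *
P=[.527,-.173];o=[-np.pi/2,0,-.2]
arm.servo_line([*P,.24],o,rate=.2);st(0)
arm.servo_line([*P,.06],o,rate=.1);s=st(1);print(s["position"])
im=arm.capture("scene")[160:280,200:360,::-1];cv2.imwrite("pics/s5.png",cv2.resize(im,(800,600),interpolation=2))
im=arm.capture("top")[200:320,330:490,::-1];cv2.imwrite("pics/t5.png",cv2.resize(im,(800,600),interpolation=2))
```

```text
0 1.57 tau [-0.001 -0.045 -0.03 ] F [ 0.5 -1.2 -0.4] 0.0571 18.55
1 1.5 tau [-0.041 -0.004 -0.002] F [-0.3  0.5 -0.8] 0.0576 20.5
[ 0.52747286 -0.17320518  0.06069842]
```

View pics/s5.png

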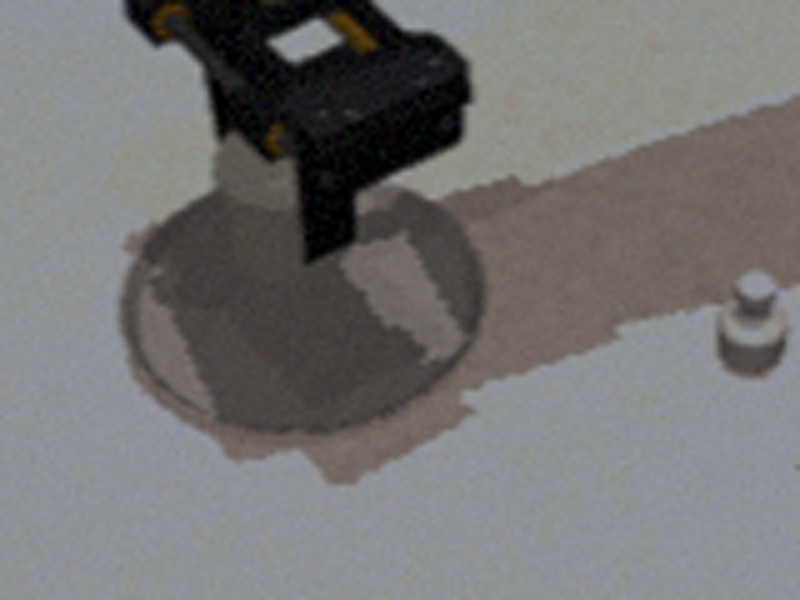

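The cap hangs upright above the plate, at about (255,220) in the crop. I lower it gently until contact.

Run:
```python
from turn import *
P=[.527,-.173];o=[-np.pi/2,0,-.2]
arm.servo_line([*P,.024],o,rate=.06);st(.024)
r=arm.servo_line([*P,.011],o,rate=.012,max_force=3);s=st(.01);print(r,s["position"])
```

```text
0.024 1.51 tau [ 0.029 -0.007  0.047] F [ 0.3 -0.5 -0.5] 0.0573 21.35
0.01 1.51 tau [0.009 0.114 0.007] F [-1.  -0.2  4.7] 0.0575 22.06
True [ 0.52696086 -0.17298093  0.01601721]
```

Run:
```python
from turn import *
P=[.527,-.173];o=[-np.pi/2,0,-.2]
for w in(.060,.064,.068,.074,.09): arm.command_gripper(w);st(w)
s=arm.sense()["position"]
arm.servo_line([s[0],s[1],.12],rate=.08);st(1)
arm.servo_line([s[0]-.06,s[1]+.02,.25],rate=.2)
arm.move_joints([.9,*arm.sense()["qpos"][1:]]) if False else None
st(2)
for n in("scene","top","wrist"):
    im=arm.capture(n)[:,:,::-1];cv2.imwrite(f"pics/{n}6.png",im)
    for l in("cap","plate_in"): print(n,l,[(np.round(d["pixel"],1).tolist(),round(d["score"],2)) for d in arm.landmark_of(n,l)])
cv2.imwrite("pics/f6.png",np.hstack([cv2.resize(cv2.imread("pics/scene6.png")[150:290,190:390],(400,280)),cv2.resize(cv2.imread("pics/wrist6.png"),(373,280))]))
```

```text
0.06 1.51 tau [-0.037 -0.096 -0.004] F [1.4 0.4 5.4] 0.0599 22.38
0.064 1.51 tau [-0.074 -0.113 -0.055] F [1.4 0.1 5. ] 0.0642 22.73
0.068 1.51 tau [ 0.021 -0.007  0.049] F [-0.4  0.5 -0.3] 0.068 23.07
0.074 1.51 tau [ 0.    -0.035 -0.041] F [-0.1 -0.3 -0.8] 0.0742 23.46
0.09 1.51 tau [ 0.061  0.01  -0.02 ] F [-1.1 -0.6 -0.1] 0.0901 24.0
1 1.5 tau [0.    0.008 0.   ] F [-0.   0.6  0.3] 0.0901 25.47
2 1.51 tau [-0.009 -0.027 -0.032] F [-0.2 -0.9  0.3] 0.09 26.34
scene cap [([461.1, 345.3], 0.95), ([369.0, 255.7], 0.88), ([354.9, 322.4], 0.88), ([257.9, 221.8], 0.75)]
scene plate_in [([260.1, 221.7], 0.6)]
top cap [([252.3, 252.2], 0.98), ([293.5, 322.0], 0.71), ([166.2, 296.8], 0.68), ([412.7, 270.7], 0.55)]
top plate_in [([457.4, 166.6], 0.44)]
wrist cap [([522.0, 140.8], 0.98), ([305.8, 268.7], 0.74), ([607.4, 265.6], 0.66)]
wrist plate_in []
```

View pics/scene6.png

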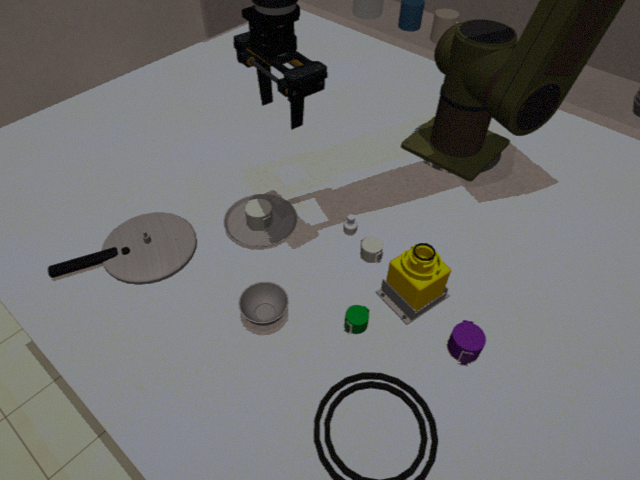

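View pics/f6.png

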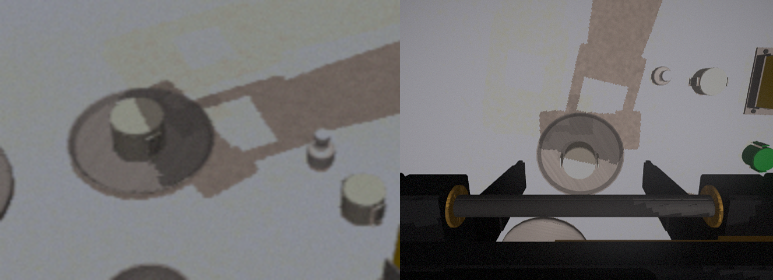

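The cap stands upright and centred on the plate, in the scene picture at (258,212). The gripper is clear, the canister is open, and the other things are where they were.

```bash
python3 -c "
from bench import arm
arm.close_job()"
```

```text
the job is handed in; nothing more can be done
```

The yellow canister is open, and its white cap is standing right way up near the centre of the steel plate. I handed the job in at about 26.5 s; no verdict is reported back.

- **Turning:** I squeezed both tabs fully, with the finger opening at 57 mm, and turned the cap anticlockwise. At about 36–37° the torque rose steeply, from 0.29 to 0.65 N m, and I took that as the stop. I backed off about 1° and lifted with no jerk or resistance.
- **Placing:** I lowered the cap until it touched the plate at about 5 N, opened the fingers in steps and moved clear.

**Last checks:** the final pictures show the cap upright on the plate floor, the mouth of the canister open, the other things apparently unmoved, and the wrist force at about zero.

**Disagreements:**
- **Torque:** for the first 26° it read about zero while the arm stood still, instead of the stated 0.1–0.3 N m. I went on because the finger opening had not changed.
- **Side force:** there was a steady side load of 4–7 N during the turn.
- **Plate detection:** in the last top picture the network reported the cooker lid as the plate, with a low score of 0.44. The scene camera put both the cap and the plate at the same spot.

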